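# Start the downdraft box and hand over the fuller primer can

## Task

Get the spray station ready: on the downdraft box's front strip push the white (power), then the blue (reset), then the green (fan) button fully in, one at a time, and leave the red stop alone. Then lift the two orange-capped primer cans clear of the bench in turn to feel which is the fuller, heavier one, setting the lighter one back upright where it stood. Finish holding the heavier can in the gripper, upright and still, about 5 cm above the empty left half of the grille beside the bracket, ready for the painter to take; keep gripping it there when your program ends, never drop or topple a can, and leave the bracket, flask, tape measure and wrench undisturbed.

Things in the scene. Friction and masses are not known exactly. Their poses are not given: they have to be found in the camera images.
- downdraft: Downdraft box for spraying: blue sheet metal, fixed, 380 (x) x 460 (y) x 100 mm; origin centre of underside, z up. Flat top at z 100 mm; -x side is its front: dark strip with, from left (+y), white, blue, green buttons, red stop on yellow disc, gauge 10 mm high. Bar grille: x -100 to 170, y -205 to 205 mm; left half (y above 0) empty, bracket on the right half.
- grille_free (a point): Middle of the empty left half of the grille, on the top surface; in the box's frame at x 35, y 100, z 100 mm.
- btn_white_top (a point): Centre of the top face of the white button (power), 25 mm across, its face 22 mm above the strip; pushed straight down. It moves with the button. The buttons stand 60 mm apart.
- btn_blue_top (a point): The same for the blue button (reset).
- btn_green_top (a point): The same for the green button (fan).
- btn_red_top (a point): Centre of the top face of the red mushroom stop, 40 mm across, face 32 mm above the strip, 120 mm to the right of the green button. Leave it alone.
- btn_white (a joint): Travel of the white button in m: 0 up, 0.006 fully down; springs back when released; starts to move at 1.5 N and is fully down at 5 N.
- btn_blue (a joint): Travel of the blue button, the same.
- btn_green (a joint): Travel of the green button, the same.
- btn_red (a joint): Travel of the red stop, the same spring; must stay up.
- can_p: One of two identical-looking primer cans, white with orange band and cap, 52 mm across, straight wall to 135 mm, then shoulder and 45 mm wide cap to 178 mm. Origin: centre of underside, z up. One is nearly full (0.26 to 0.34 kg), the other nearly empty (0.10 to 0.14 kg): not to be told by eye. They stand upright on the bench, 80 mm or more apart; a 15 to 25 N grip carries either.
- can_q: The other primer can, the same in look, size and origin.
- bracket: Dark steel angle bracket waiting to be sprayed, 100 x 70 mm foot and an upright plate, 81 mm high in all, loose on the right half of the grille; origin at the centre of its underside. Not to be disturbed.
- flask: Grey plastic flask with a red cap, 60 x 90 mm, 160 mm high, on the bench beyond the cans; origin at the centre of its underside. Not to be disturbed.
- tape: Black and yellow tape measure, 70 x 62 x 35 mm, on the bench to the left near the robot; origin at the centre of its underside. Not to be disturbed.
- wrench: Steel spanner 190 mm long lying on the bench to the right of the box; origin under its middle. Not to be disturbed.
Not all that is in view belongs to the job. What is shaped like the can_p but black is not meant. What is shaped like the can_q but purple is not meant.

How it is judged:
By the outcome, as a careful person would: the job done as asked, in the order asked, and still so for the second after the job is handed in, while the arm keeps its last pose, push and grip.
It also fails if it takes over 72 s, if anything falls off the work surface, if the arm or the gripper's body presses on something with over 40 N, if the wrist force passes 120 N, or if a joint passes its speed limit or range.

## Robot

A 6-joint arm with a two-finger parallel gripper is mounted at the origin on the work surface. World frame = base frame: x ahead of the robot, y to its left, z up, the work surface at z = 0. Lengths are in m, angles in rad, forces in N, time in s.
With the tool pointing down it reaches from about 0.35 to 0.85 m from the base axis. Payload 8.1 kg.
Tool frame: the origin (TCP) lies on the centre line of the jaws, within the pads' length; the fingertips stand 17 mm ahead of it and the grasp point (between the pads) lies 2 mm behind it; z points along the fingers, y is the line along which they close (so a half turn about z gives the same grasp; the last joint's range is limited). The gripper opens to 93 mm and grips with 3 to 60 N. Pads are 15 mm wide; open, the fingers measure 128 mm over their backs; the gripper's body (75 mm by 188 mm) begins 65 mm behind the grasp point.
Start: joints at [1.058, 0.13, 1.488, -0, 1.523, -0.085], TCP at [0.249, 0.546, 0.236] pointing down, gripper open.
Joint ranges: [-2.96, 2.96], [-0.89, 2.26], [0.02, 2.5], [-1.34, 4.48], [0, 2.73], [-2.66, 2.66]. Speed limits (rad/s): [2.39, 2.39, 2.79, 3.14, 3.14, 3.14].

## Interface

Orientations are given as a rotation vector (axis times angle).
In Python, from plant import robot, optics, close_job, models gives the robot as it stands.
- The arm moves only by the shell command python3 -m inch 'ROWS' [OPENING] [FORCE]. ROWS is a JSON object of lists of equal length, an entry for each row: "travel": the shift along the tool's x, y, z in m, a list of three; "spin": the turn about the tool's z in rad. In form: {"travel": [[x, y, z], ...], "spin": [spin, ...]}. A call has 1 to 10 rows; each row is the pose to reach, as a shift and turn from the pose commanded when the call began, along the tool's axes at that moment; what a row does not reach only later rows make up. A row lasts 1/12 s, in which the tool goes at most 41.7 mm and 7.16 degrees, less where a joint would pass 70% of its speed; a pose out of reach is approached as far as the arm can. A call with a gripper value outside its range is refused whole. OPENING is the closure, from 0 (fully open) to 1 (shut), set as the call begins (- or left out, the last holds). The fingers move at their own pace and stop on an object; FORCE is the grip in N (left out, the last holds). Time passes only in rows, so rows that repeat a pose let the fingers close. It gives the time, the measured TCP pose, the force, the opening and the grip force at its end, in the units of the state.
- robot.read_state(): the state, without advancing time (a new reading comes with each control period).
- optics.read_camera(name): name is "scene" or "side" or "wrist"; returns (picture, depth): 384x512x3 uint8, red, green, blue; 384x512 float32, m along the optical axis (not along the pixel's ray), 0 where there is no reading.
- optics.camera_info(name): a dict with "camera_matrix" (3x3 intrinsics, pixels), "view" (4x4, takes a point from world to camera coordinates). Camera axes: x right, y down, z forward; pixel columns grow to the right and rows downward; lengths in m; the calibration is good to about 2 mm. A picture is of the moment at which its call begins: read the wrist's pose just before it. camera_info takes no time and is no camera call; for the wrist camera it gives the pose at the moment of the call.
- close_job(): hands the job in; it is judged then, once.
Trained networks look in the newest picture that a camera, given by its name, has taken for a name from the list of things; names that differ only in an ending like _2 or _b are one class to them, and where a whole thing is asked for, a point or a joint stands for the part that bears it (a point fixed in the world has none). Each returns a list of dicts, best first, with "p" (0 to 1); they miss things now and then, are a little off and sometimes report something else, mostly with a low value. They report only what shows in the picture. A call takes as long as a camera call. They do not tell look-alikes from the thing itself.
- models.look_for(camera, name): "centre" ([x, y, z] in m, in world coordinates, good to about 4 mm: the middle of the surface that is visible of it).
- models.masks_of(camera, name): "region" (384x512 bool, what is visible of it).
The state is a dict: "t": time; "q": joint angles; "dq": joint speeds; "joint_torque": joint torques, N m; "tool_pos": TCP position; "orientation": TCP orientation; "force": force on the tool from outside, world axes, zero at the start; "wrist_torque": the same for the moment, N m; "opening": finger opening in m; "gripper_force": force on a finger pad.
Only numpy, scipy, OpenCV 4.12 (cv2) and the standard library are available. Lean on these libraries where they do the work, as an engineer would, in place of code of your own. Each camera call takes 0.05 s, during which the arm holds its last target. There are 200 camera calls.

## Working session

There is one attempt and no reset: what is moved stays moved. The work goes in short steps, Python scripts to look and compute and a shell command to move; the robot and the scene stay as the last step left them, time stands still between calls to the robot, and variables do not carry over. Pictures are saved under pics/ and viewed, at most 10 in all, crops included, and the job is handed in when it is done.

```bash
ls; mkdir -p pics; python3 - <<'E'
from plant import robot, optics, models
import cv2,numpy as np
s=robot.read_state(); print({k:np.round(v,3).tolist() for k,v in s.items()})
ims=[]
for c in ("scene","side"):
    p,d=optics.read_camera(c); cv2.imwrite(f"pics/{c}0.png",cv2.resize(p[:,:,::-1],(800,600)))
    for n in ["downdraft","btn_white_top","btn_blue_top","btn_green_top","btn_red_top","can_p","bracket","flask","tape","wrench"]:
        r=models.look_for(c,n); print(c,n,[(np.round(x["centre"],3).tolist(),round(x["p"],2)) for x in r[:5]])
E
```

```text
pics
{'t': 0.0, 'q': [1.058, 0.131, 1.489, 0.0, 1.523, -0.085], 'dq': [-0.001, 0.0, -0.002, -0.001, 0.0, 0.001], 'joint_torque': [-0.002, -55.984, -49.175, 0.076, 0.036, -0.0], 'tool_pos': [0.249, 0.545, 0.235], 'orientation': [-0.667, -3.069, 0.003], 'force': [0.373, 0.358, 0.122], 'wrist_torque': [0.01, 0.045, 0.02], 'gripper_force': 0.0, 'opening': 0.093}
scene downdraft [([0.686, -0.22, 0.096], 0.82)]
scene btn_white_top []
scene btn_blue_top [([0.753, 0.25, 0.111], 0.64)]
scene btn_green_top [([0.468, -0.186, 0.12], 0.59)]
scene btn_red_top []
scene can_p [([0.38, 0.168, 0.109], 0.96), ([0.686, -0.222, 0.094], 0.65), ([0.375, 0.258, 0.117], 0.63), ([0.597, 0.37, 0.106], 0.62), ([0.588, 0.469, 0.13], 0.62)]
scene bracket [([0.692, -0.338, 0.124], 0.83)]
scene flask [([0.751, 0.252, 0.114], 0.69), ([0.46, -0.186, 0.123], 0.62)]
scene tape []
scene wrench [([0.401, -0.598, 0.008], 0.67)]
side downdraft [([0.62, -0.145, 0.093], 0.88), ([0.578, 0.402, 0.146], 0.45)]
side btn_white_top []
side btn_blue_top []
side btn_green_top []
side btn_red_top [([0.462, -0.296, 0.128], 0.46)]
side can_p [([0.457, 0.248, 0.108], 0.87), ([0.363, 0.195, 0.155], 0.86), ([0.578, 0.4, 0.144], 0.85), ([0.36, 0.298, 0.106], 0.65), ([0.565, 0.501, 0.109], 0.58)]
side bracket [([0.68, -0.332, 0.13], 0.83)]
side flask [([0.724, 0.315, 0.103], 0.89)]
side tape [([0.466, -0.297, 0.125], 0.74)]
side wrench []
```

View pics/scene0.png

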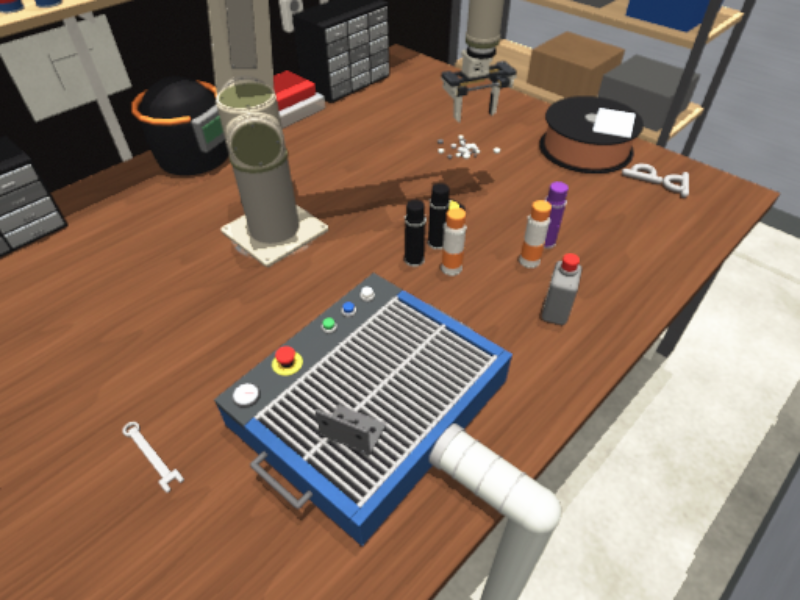

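View pics/side0.png

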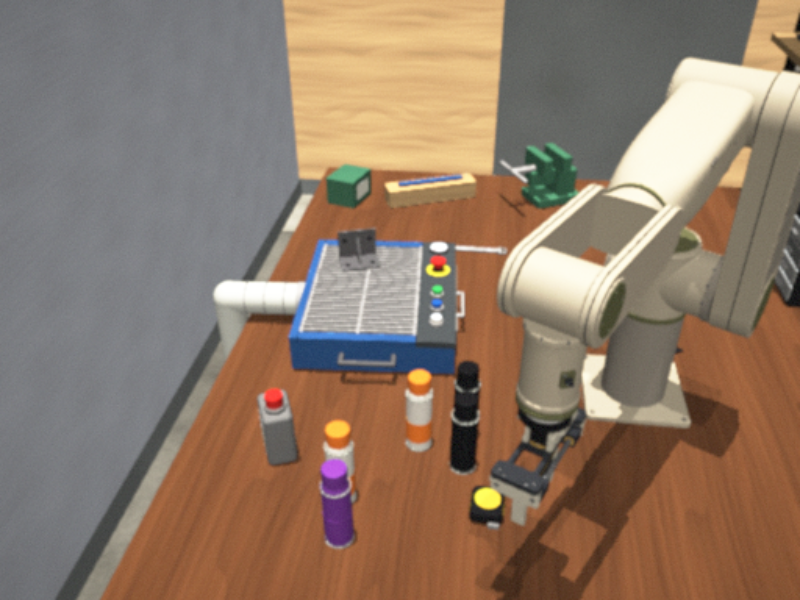

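The scene view shows the buttons white (367,293), blue (349,308), green (329,323) and red (286,357). The orange-capped cans are at (454,240) and (536,235), with two black cans beside the first and a purple one beside the second. The side view agrees. Next I measure by colour and depth.

```bash
cat > h.py <<'E'
import numpy as np, cv2
from scipy.spatial.transform import Rotation as R
from plant import robot, optics, models
def cloud(c):
    p,d=optics.read_camera(c); i=optics.camera_info(c); K=np.array(i["camera_matrix"]); V=np.array(i["view"])
    v,u=np.mgrid[:384,:512]
    X=np.stack([(u-K[0,2])*d/K[0,0],(v-K[1,2])*d/K[1,1],d],-1)
    return p,np.where(d[...,None]>0,(X-V[:3,3])@V[:3,:3],np.nan)
def comps(c,cols,minpx=12):
    p,W=cloud(c); h=cv2.cvtColor(p,cv2.COLOR_RGB2HSV)
    for n,(lo,hi) in cols.items():
        m=cv2.inRange(h,np.array(lo),np.array(hi))
        m[~((W[...,2]>0.015)&(W[...,2]<.3)&(W[...,0]>.2)&(W[...,0]<1.05)&(abs(W[...,1])<.8))]=0
        k,l,st,ce=cv2.connectedComponentsWithStats(m)
        for j in range(1,k):
            if st[j,4]>=minpx:
                P=W[l==j]; top=P[P[:,2]>np.percentile(P[:,2],98)-.006]
                print(c,n,st[j,4],"px",np.round(ce[j]).tolist(),"min",P.min(0).round(3),"max",P.max(0).round(3),"topmid",((top.min(0)+top.max(0))/2).round(3))
def delta(target,yaw=None):
    "tool-frame travel to world target TCP; pads' closing-line yaw"
    s=robot.read_state(); r=R.from_rotvec(s["orientation"]); M=r.as_matrix()
    print("pos",np.round(s["tool_pos"],4),"yaxis yaw",round(float(np.degrees(np.arctan2(M[1,1],M[0,1]))),1),"travel",(M.T@(np.array(target)-s["tool_pos"])).round(4))
E
python3 - <<'E'
from h import *
C={"orange":((8,150,110),(20,255,255)),"red":((0,170,90),(5,255,255)),"green":((50,130,70),(80,255,255)),"blue":((105,150,60),(125,255,255)),"purple":((130,100,40),(160,255,255)),"yellow":((24,150,120),(34,255,255)),"white":((0,0,200),(180,30,255)),"black":((0,0,0),(180,255,25))}
for c in("scene","side"): comps(c,C)
delta([.5,0,.2])
E
```

```text
scene orange 115 px [345.0, 135.0] min [0.567 0.363 0.146] max [0.61  0.409 0.183] topmid [0.588 0.386 0.178]
scene orange 103 px [291.0, 140.0] min [0.391 0.201 0.119] max [0.482 0.275 0.181] topmid [0.46  0.224 0.178]
scene orange 115 px [340.0, 161.0] min [0.566 0.359 0.02 ] max [0.616 0.393 0.07 ] topmid [0.594 0.374 0.065]
scene orange 115 px [289.0, 166.0] min [0.437 0.196 0.02 ] max [0.487 0.24  0.069] topmid [0.468 0.214 0.066]
scene red 98 px [365.0, 167.0] min [0.717 0.274 0.138] max [0.753 0.307 0.164] topmid [0.735 0.292 0.161]
scene red 100 px [182.0, 227.0] min [ 0.452 -0.323  0.111] max [ 0.488 -0.289  0.136] topmid [ 0.47  -0.306  0.133]
scene green 36 px [210.0, 206.0] min [ 0.453 -0.197  0.114] max [ 0.473 -0.175  0.128] topmid [ 0.463 -0.187  0.125]
scene blue 3753 px [242.0, 284.0] min [ 0.441 -0.456  0.015] max [0.815 0.024 0.105] topmid [ 0.654 -0.213  0.101]
scene blue 36 px [222.0, 196.0] min [ 0.444 -0.136  0.114] max [ 0.468 -0.115  0.127] topmid [ 0.456 -0.125  0.123]
scene purple 156 px [357.0, 123.0] min [0.555 0.457 0.139] max [0.598 0.504 0.182] topmid 
[... 3770 characters left out ...]
[268.0, 255.0] min [0.436 0.227 0.132] max [0.483 0.254 0.145] topmid [0.46  0.242 0.141]
side white 51 px [216.0, 289.0] min [0.566 0.398 0.132] max [0.61  0.415 0.146] topmid [0.586 0.407 0.142]
side black 64 px [299.0, 243.0] min [0.35  0.192 0.143] max [0.384 0.209 0.175] topmid [0.366 0.2   0.172]
side black 65 px [298.0, 264.0] min [0.346 0.285 0.14 ] max [0.381 0.301 0.173] topmid [0.363 0.294 0.17 ]
side black 275 px [296.0, 286.0] min [0.341 0.286 0.015] max [0.386 0.306 0.128] topmid [0.364 0.3   0.123]
side black 12 px [308.0, 331.0] min [0.308 0.421 0.015] max [0.331 0.427 0.023] topmid [0.32  0.424 0.02 ]
pos [0.2489 0.546  0.2357] yaxis yaw 65.5 travel [-0.455  -0.3926  0.0356]
```

Everything checks against the given sizes. Buttons (face z ≈ 0.122): white (0.453,-0.063), blue (0.457,-0.123), green (0.461,-0.183). Can A stands at (0.459,0.226) and can B at (0.588,0.389), and grille_free is at about (0.638,-0.112). I move to the white button with the gripper closed.

```bash
python3 -m inch '{"travel":[[-0.438,-0.47,0],[-0.438,-0.47,0],[-0.438,-0.47,0],[-0.438,-0.47,0],[-0.438,-0.47,0],[-0.438,-0.47,0],[-0.438,-0.47,0],[-0.438,-0.47,0],[-0.438,-0.47,0],[-0.438,-0.47,0]],"spin":[-0.43,-0.43,-0.43,-0.43,-0.43,-0.43,-0.43,-0.43,-0.43,-0.43]}' 1 20; python3 -c "
from h import *
delta([.453,-.063,.16])"
```

```text
t: 2.03
tool_pos: [0.3805, 0.1508, 0.236]
orientation: [-0.004, 3.14, 0.001]
force: [0.6, 0.3, -0.4]
opening: 0.0311
gripper_force: 0.0
pos [0.3805 0.1508 0.236 ] yaxis yaw 90.2 travel [-0.0719 -0.214   0.076 ]
```

```bash
python3 -m inch '{"travel":[[-0.072,-0.214,0.02],[-0.072,-0.214,0.03],[-0.072,-0.214,0.04],[-0.072,-0.214,0.05],[-0.072,-0.214,0.076],[-0.072,-0.214,0.076],[-0.072,-0.214,0.076],[-0.072,-0.214,0.076],[-0.072,-0.214,0.076]],"spin":[0,0,0,0,0,0,0,0,0]}'; python3 -c "
from h import *
delta([.453,-.063,.141])
p,d=optics.read_camera('wrist');cv2.imwrite('pics/w1.png',p[:,:,::-1])"
```

```text
t: 2.78
tool_pos: [0.4528, -0.0609, 0.1601]
orientation: [0.002, -3.142, -0.001]
force: [-0.0, 0.2, 0.7]
opening: 0.0006
gripper_force: 0.0
pos [ 0.4528 -0.0609  0.1601] yaxis yaw 90.1 travel [-0.0002 -0.0021  0.0191]
```

View pics/w1.png

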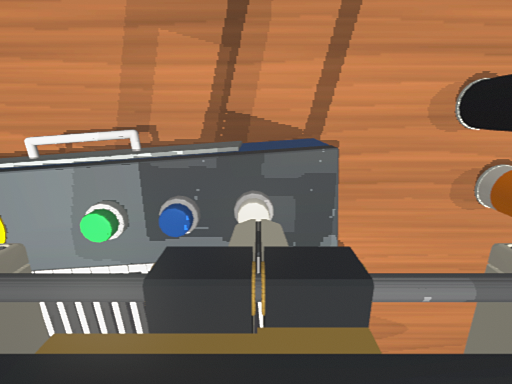

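The fingertips (258,225) stand over the white button (254,210). Blue is at (178,218) and green at (100,224). I press in steps.

```bash
python3 -m inch '{"travel":[[0,-0.002,0.016],[0,-0.002,0.02],[0,-0.002,0.023],[0,-0.002,0.025],[0,-0.002,0.027],[0,-0.002,0.027],[0,-0.002,0.027]],"spin":[0,0,0,0,0,0,0]}'
```

```text
t: 3.42
tool_pos: [0.4533, -0.0627, 0.1335]
orientation: [-0.004, 3.14, 0.001]
force: [-0.9, 3.5, 4.7]
opening: 0.0005
gripper_force: 2.3
```

```bash
python3 -m inch '{"travel":[[0,0,0.0015],[0,0,0.003],[0,0,0.003],[0,0,0.003]],"spin":[0,0,0,0]}'
```

```text
t: 3.75
tool_pos: [0.4536, -0.0629, 0.1329]
orientation: [-0.004, 3.14, 0.0]
force: [-11.4, 6.4, 25.8]
opening: 0.0007
gripper_force: 13.2
```

Bottomed out (25.8 N at 6 mm of travel). Next is blue.

```bash
python3 -m inch '{"travel":[[0,0,-0.03],[0,0,-0.03],[-0.004,-0.06,-0.03],[-0.004,-0.06,-0.03],[-0.004,-0.06,-0.03],[-0.004,-0.06,-0.014],[-0.004,-0.06,-0.007],[-0.004,-0.06,-0.003],[-0.004,-0.06,-0.0005],[-0.004,-0.06,-0.0005]],"spin":[0,0,0,0,0,0,0,0,0,0]}'; python3 -m inch '{"travel":[[0,0,0],[0,0,0]],"spin":[0,0]}'
```

```text
t: 4.58
tool_pos: [0.457, -0.1232, 0.1329]
orientation: [0.004, -3.141, 0.002]
force: [-12.7, 1.4, 24.4]
opening: -0.0001
gripper_force: 11.9
t: 4.75
tool_pos: [0.457, -0.1232, 0.1329]
orientation: [0.004, -3.142, 0.002]
force: [-12.1, 1.7, 24.8]
opening: 0.0003
gripper_force: 12.3
```

```bash
python3 -m inch '{"travel":[[0,0,-0.03],[0,0,-0.03],[-0.004,-0.06,-0.03],[-0.004,-0.06,-0.03],[-0.004,-0.06,-0.03],[-0.004,-0.06,-0.014],[-0.004,-0.06,-0.007],[-0.004,-0.06,-0.003],[-0.004,-0.06,0],[-0.004,-0.06,0]],"spin":[0,0,0,0,0,0,0,0,0,0]}'; python3 -m inch '{"travel":[[0,0,0],[0,0,0]],"spin":[0,0]}'; python3 -c "
from h import *
delta([.459,.226,.236])"
```

```text
t: 5.58
tool_pos: [0.4609, -0.1825, 0.1329]
orientation: [0.005, -3.141, 0.0]
force: [-12.3, 3.5, 24.7]
opening: 0.0004
gripper_force: 12.2
t: 5.75
tool_pos: [0.4609, -0.1825, 0.1329]
orientation: [0.005, -3.141, 0.0]
force: [-12.7, 5.6, 24.6]
opening: 0.0007
gripper_force: 12.8
pos [ 0.4609 -0.1825  0.1329] yaxis yaw 90.2 travel [ 0.0007  0.4085 -0.1032]
```

All three buttons are pressed. Now to can A.

```bash
python3 -m inch '{"travel":[[0,0,-0.04],[0,0,-0.08],[0,0,-0.107],[0,0.04,-0.107],[0,0.08,-0.107],[0,0.12,-0.107],[0,0.16,-0.107],[0,0.2,-0.107],[0,0.24,-0.107],[0,0.28,-0.107]],"spin":[0,0,0,0,0,0,0,0,0,0]}'; python3 -m inch '{"travel":[[0,0.04,0],[0,0.08,0],[0,0.12,0],[0,0.1285,0],[0,0.1285,0],[0,0.1285,0],[0,0.1285,0],[0,0.1285,0]],"spin":[0,0,0,0,0,0,0,0]}' 0 18;  python3 -c "
from h import *
comps('scene',{'orange':((8,150,110),(20,255,255))},40)
comps('wrist',{'orange':((8,150,110),(20,255,255))},40)
p,d=optics.read_camera('wrist');cv2.imwrite('pics/w2.png',p[:,:,::-1])
delta([.459,.226,.118])"
```

```text
t: 6.58
tool_pos: [0.4593, 0.0994, 0.237]
orientation: [0.005, -3.141, -0.0]
force: [0.2, -0.6, 0.1]
opening: 0.0006
gripper_force: 0.0
t: 7.25
tool_pos: [0.4602, 0.224, 0.2371]
orientation: [0.001, -3.141, 0.001]
force: [0.3, -0.0, 1.0]
opening: 0.049
gripper_force: 0.0
scene orange 117 px [346.0, 135.0] min [0.567 0.362 0.146] max [0.611 0.406 0.181] topmid [0.589 0.384 0.178]
scene orange 138 px [292.0, 139.0] min [0.44  0.201 0.148] max [0.482 0.245 0.183] topmid [0.461 0.224 0.18 ]
scene orange 116 px [340.0, 161.0] min [0.565 0.357 0.018] max [0.616 0.395 0.07 ] topmid [0.593 0.375 0.066]
scene orange 114 px [289.0, 166.0] min [0.439 0.197 0.022] max [0.488 0.238 0.069] topmid [0.468 0.217 0.065]
wrist orange 181 px [258.0, 157.0] min [0.432 0.201 0.025] max [0.447 0.248 0.073] topmid [0.438 0.224 0.07 ]
wrist orange 2347 px [258.0, 203.0] min [0.436 0.203 0.135] max [0.48 0.25 0.18] topmid [0.458 0.224 0.176]
wrist orange 138 px [368.0, 243.0] min [0.56  0.367 0.022] max [0.571 0.402 0.043] topmid [0.562 0.388 0.04 ]
pos [0.4604 0.2242 0.2373] yaxis yaw 90.0 travel [0.0015 0.0019 0.1193]
```

View pics/w2.png

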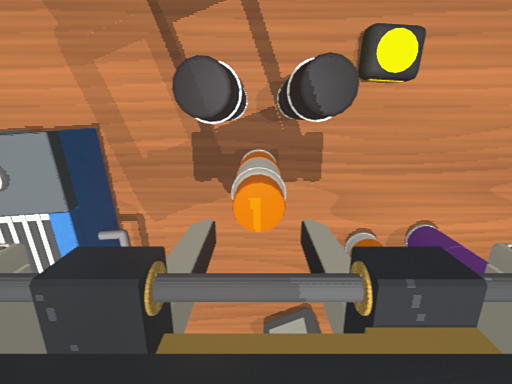

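The orange cap (259,203) is centred between the fingers (190–325), which are still opening. I wait for them, then descend.

```bash
python3 -m inch '{"travel":[[0.001,0.0015,0],[0.001,0.0015,0],[0.001,0.0015,0],[0.001,0.0015,0],[0.001,0.0015,0],[0.001,0.0015,0],[0.001,0.0015,0],[0.001,0.0015,0]],"spin":[0,0,0,0,0,0,0,0]}' 0; python3 -m inch '{"travel":[[0,0,0.025],[0,0,0.05],[0,0,0.075],[0,0,0.095],[0,0,0.11],[0,0,0.119],[0,0,0.119]],"spin":[0,0,0,0,0,0,0]}'
```

```text
t: 8.07
tool_pos: [0.4592, 0.2268, 0.2371]
orientation: [-0.004, 3.142, 0.0]
force: [-0.3, 0.3, -0.2]
opening: 0.0929
gripper_force: 0.0
t: 8.65
tool_pos: [0.4577, 0.2263, 0.1159]
orientation: [0.004, -3.138, 0.002]
force: [0.2, -0.5, 0.2]
opening: 0.0931
gripper_force: 0.0
```

```bash
python3 -m inch '{"travel":[[0,0,0],[0,0,0],[0,0,0],[0,0,0],[0,0,0],[0,0,0],[0,0,0],[0,0,0],[0,0,0],[0,0,0]],"spin":[0,0,0,0,0,0,0,0,0,0]}' 1 18
```

```text
t: 9.48
tool_pos: [0.4594, 0.2268, 0.1185]
orientation: [-0.003, 3.141, 0.0]
force: [0.7, -1.6, 3.4]
opening: 0.0519
gripper_force: 18.0
```

Gripped at 52 mm. I lift 80 mm and weigh it.

```bash
python3 -m inch '{"travel":[[0,0,-0.01],[0,0,-0.03],[0,0,-0.05],[0,0,-0.07],[0,0,-0.08],[0,0,-0.08],[0,0,-0.08],[0,0,-0.08],[0,0,-0.08],[0,0,-0.08]],"spin":[0,0,0,0,0,0,0,0,0,0]}'; for i in 1 2 3 4 5 6; do python3 -m inch '{"travel":[[0,0,0]],"spin":[0]}' | grep -E 'force|pos'; done; python3 -c "
from h import *
comps('side',{'orange':((8,150,110),(20,255,255))},40)"
```

```text
t: 10.32
tool_pos: [0.4583, 0.2265, 0.1966]
orientation: [0.003, -3.139, 0.001]
force: [0.4, 0.0, -2.6]
opening: 0.0514
gripper_force: 17.9
tool_pos: [0.4586, 0.2266, 0.1971]
force: [-0.4, 0.6, -3.2]
gripper_force: 17.9
tool_pos: [0.4588, 0.2267, 0.1975]
force: [0.3, 0.1, -3.0]
gripper_force: 17.9
tool_pos: [0.459, 0.2267, 0.1978]
force: [-0.2, -1.1, -2.9]
gripper_force: 17.9
tool_pos: [0.4591, 0.2268, 0.1981]
force: [-0.7, -0.3, -2.4]
gripper_force: 17.9
tool_pos: [0.4592, 0.2268, 0.1981]
force: [0.4, 0.5, -2.4]
gripper_force: 17.9
tool_pos: [0.4592, 0.2268, 0.1982]
force: [-0.1, -0.4, -3.0]
gripper_force: 17.9
side orange 179 px [268.0, 258.0] min [0.432 0.229 0.102] max [0.483 0.258 0.153] topmid [0.458 0.245 0.148]
side orange 103 px [216.0, 282.0] min [0.565 0.383 0.151] max [0.609 0.414 0.177] topmid [0.587 0.403 0.174]
```

About 2.8 N, so A is probably the heavier. I set it back, then lift B to compare, as asked.

```bash
python3 -m inch '{"travel":[[0,0,0.025],[0,0,0.05],[0,0,0.065],[0,0,0.072],[0,0,0.076],[0,0,0.078],[0,0,0.0795],[0,0,0.0797],[0,0,0.0797],[0,0,0.0797]],"spin":[0,0,0,0,0,0,0,0,0,0]}'; python3 -m inch '{"travel":[[0,0,0],[0,0,0],[0,0,0],[0,0,0],[0,0,0],[0,0,0],[0,0,0],[0,0,0]],"spin":[0,0,0,0,0,0,0,0]}' 0
```

```text
t: 11.7
tool_pos: [0.4597, 0.227, 0.1194]
orientation: [-0.004, 3.14, 0.001]
force: [1.1, 0.1, -3.3]
opening: 0.0519
gripper_force: 17.9
t: 12.37
tool_pos: [0.4591, 0.2268, 0.1185]
orientation: [0.003, -3.142, -0.0]
force: [-0.8, 0.3, -0.3]
opening: 0.0924
gripper_force: 0.0
```

```bash
python3 -m inch '{"travel":[[0,0,0],[0,0,0],[0,0,-0.03],[0,0,-0.07],[0,0,-0.11],[0,0,-0.122],[0,0,-0.122],[0,0,-0.122]],"spin":[0,0,0,0,0,0,0,0]}'; python3 -c "
from h import *
comps('scene',{'orange':((8,150,110),(20,255,255))},40)
delta([.5885,.3885,.24])"
```

```text
t: 13.03
tool_pos: [0.4597, 0.227, 0.2411]
orientation: [-0.004, 3.14, 0.001]
force: [0.1, 0.6, -0.6]
opening: 0.0925
gripper_force: 0.0
scene orange 111 px [345.0, 135.0] min [0.568 0.365 0.147] max [0.612 0.406 0.184] topmid [0.589 0.385 0.18 ]
scene orange 139 px [292.0, 139.0] min [0.345 0.202 0.026] max [0.484 0.411 0.182] topmid [0.459 0.224 0.179]
scene orange 116 px [340.0, 161.0] min [0.565 0.361 0.017] max [0.616 0.397 0.07 ] topmid [0.596 0.376 0.066]
scene orange 111 px [290.0, 166.0] min [0.441 0.198 0.019] max [0.486 0.238 0.071] topmid [0.467 0.216 0.066]
pos [0.4588 0.2267 0.2394] yaxis yaw 90.1 travel [-0.13    0.1615 -0.0007]
```

```bash
python3 -m inch '{"travel":[[-0.02,0.02,0],[-0.04,0.05,0],[-0.07,0.08,0],[-0.09,0.11,0],[-0.11,0.14,0],[-0.13,0.1615,0],[-0.13,0.1615,0],[-0.13,0.1615,0],[-0.13,0.1615,0],[-0.13,0.1615,0]],"spin":[0.12,0.24,0.36,0.48,0.6,0.72,0.84,0.96,1.08,1.2]}';python3 -m inch '{"travel":[[0,0,0],[0,0,0],[0,0,0]],"spin":[0.11,0.11,0.11]}'; python3 -c "
from h import *
comps('wrist',{'orange':((8,150,110),(20,255,255))},100)
delta([.5885,.3885,.118]); print(robot.read_state()['q'])"
```

```text
t: 13.92
tool_pos: [0.5878, 0.3882, 0.2363]
orientation: [-1.777, -2.588, 0.008]
force: [-0.7, -0.2, 0.6]
opening: 0.093
gripper_force: 0.0
t: 14.17
tool_pos: [0.588, 0.3881, 0.2378]
orientation: [-1.906, -2.496, 0.005]
force: [-0.2, -1.3, 0.1]
opening: 0.093
gripper_force: 0.0
wrist orange 190 px [258.0, 159.0] min [0.561 0.392 0.023] max [0.607 0.415 0.082] topmid [0.583 0.404 0.075]
wrist orange 2329 px [258.0, 205.0] min [0.565 0.367 0.149] max [0.609 0.411 0.18 ] topmid [0.587 0.389 0.177]
wrist orange 203 px [135.0, 245.0] min [0.438 0.242 0.024] max [0.525 0.381 0.266] topmid [0.482 0.312 0.167]
pos [0.5881 0.3882 0.2384] yaxis yaw 15.3 travel [0.0003 0.0008 0.1204]
[ 5.10721682e-01  4.18356771e-01  1.14322399e+00 -1.80806722e-05
  1.58289958e+00  2.43677182e-01]
```

```bash
python3 -m inch '{"travel":[[0,0,0.025],[0,0,0.05],[0,0,0.075],[0,0,0.095],[0,0,0.11],[0,0,0.1205],[0,0,0.1205],[0,0,0.1205]],"spin":[0,0,0,0,0,0,0,0]}'; python3 -m inch '{"travel":[[0,0,0],[0,0,0],[0,0,0],[0,0,0],[0,0,0],[0,0,0],[0,0,0],[0,0,0],[0,0,0],[0,0,0]],"spin":[0,0,0,0,0,0,0,0,0,0]}' 1 18;  python3 -m inch '{"travel":[[0,0,-0.01],[0,0,-0.03],[0,0,-0.05],[0,0,-0.07],[0,0,-0.08],[0,0,-0.08],[0,0,-0.08],[0,0,-0.08],[0,0,-0.08],[0,0,-0.08]],"spin":[0,0,0,0,0,0,0,0,0,0]}'; for i in 1 2 3 4 5 6; do python3 -m inch '{"travel":[[0,0,0]],"spin":[0]}' | grep -E 'force|pos'; done; python3 -c "
from h import *
comps('scene',{'orange':((8,150,110),(20,255,255))},40)"
```

```text
t: 14.88
tool_pos: [0.5887, 0.3885, 0.1199]
orientation: [-1.91, -2.494, 0.001]
force: [-0.1, 0.6, 0.1]
opening: 0.0929
gripper_force: 0.0
t: 15.72
tool_pos: [0.5888, 0.3886, 0.12]
orientation: [1.911, 2.494, 0.0]
force: [-1.4, 0.7, 1.3]
opening: 0.051
gripper_force: 18.0
t: 16.55
tool_pos: [0.588, 0.3882, 0.198]
orientation: [-1.91, -2.493, 0.004]
force: [0.2, -0.3, -0.9]
opening: 0.0513
gripper_force: 18.0
tool_pos: [0.5883, 0.3883, 0.1986]
force: [-0.9, -0.0, -0.5]
gripper_force: 18.0
tool_pos: [0.5885, 0.3884, 0.1991]
force: [0.1, 0.4, -1.6]
gripper_force: 18.0
tool_pos: [0.5887, 0.3885, 0.1996]
force: [0.7, -0.3, -1.7]
gripper_force: 18.0
tool_pos: [0.5888, 0.3886, 0.1998]
force: [-0.6, 0.3, -1.9]
gripper_force: 18.0
tool_pos: [0.5888, 0.3886, 0.2]
force: [-0.2, 0.6, -1.2]
gripper_force: 18.0
tool_pos: [0.5888, 0.3886, 0.2001]
force: [-0.1, -0.9, -1.4]
gripper_force: 18.0
scene orange 123 px [350.0, 117.0] min [0.569 0.362 0.227] max [0.612 0.392 0.262] topmid [0.59  0.377 0.259]
scene orange 113 px [291.0, 140.0] min [0.34  0.198 0.02 ] max [0.482 0.418 0.182] topmid [0.46  0.226 0.178]
scene orange 125 px [343.0, 145.0] min [0.563 0.359 0.102] max [0.616 0.389 0.151] topmid [0.596 0.375 0.147]
scene orange 109 px [290.0, 166.0] min [0.441 0.197 0.021] max [0.488 0.237 0.069] topmid [0.467 0.215 0.066]
```

B pulls about 1.3 N against about 2.8 N for A, so B is the lighter. I set it back and return to A.

```bash
python3 -m inch '{"travel":[[0,0,0.025],[0,0,0.05],[0,0,0.065],[0,0,0.072],[0,0,0.076],[0,0,0.078],[0,0,0.0797],[0,0,0.08],[0,0,0.08],[0,0,0.08]],"spin":[0,0,0,0,0,0,0,0,0,0]}'; python3 -m inch '{"travel":[[0,0,0],[0,0,0],[0,0,0],[0,0,0]],"spin":[0,0,0,0]}'; python3 -m inch '{"travel":[[0,0,0],[0,0,0],[0,0,0],[0,0,0],[0,0,0],[0,0,0],[0,0,0],[0,0,0],[0,0,0],[0,0,0]],"spin":[0,0,0,0,0,0,0,0,0,0]}' 0; python3 -m inch '{"travel":[[0,0,-0.03],[0,0,-0.07],[0,0,-0.11],[0,0,-0.12],[0,0,-0.12],[0,0,-0.12]],"spin":[0,0,0,0,0,0]}'; python3 -c "
from h import *
comps('scene',{'orange':((8,150,110),(20,255,255))},40)
delta([.459,.2265,.24])"
```

```text
t: 17.93
tool_pos: [0.5893, 0.3889, 0.1211]
orientation: [1.911, 2.493, 0.002]
force: [0.3, -0.8, -1.1]
opening: 0.0511
gripper_force: 18.0
t: 18.27
tool_pos: [0.5888, 0.3886, 0.1201]
orientation: [1.911, 2.493, 0.0]
force: [0.9, 0.6, 0.6]
opening: 0.0514
gripper_force: 18.0
t: 19.1
tool_pos: [0.5888, 0.3886, 0.1199]
orientation: [1.911, 2.494, -0.0]
force: [0.2, 0.2, -0.6]
opening: 0.0929
gripper_force: 0.0
t: 19.6
tool_pos: [0.5894, 0.3889, 0.2413]
orientation: [1.91, 2.493, 0.004]
force: [-0.8, 0.2, -0.8]
opening: 0.0932
gripper_force: 0.0
scene orange 136 px [346.0, 134.0] min [0.568 0.36  0.146] max [0.611 0.407 0.183] topmid [0.589 0.386 0.179]
scene orange 107 px [291.0, 140.0] min [0.345 0.202 0.026] max [0.484 0.411 0.181] topmid [0.461 0.224 0.178]
scene orange 114 px [340.0, 161.0] min [0.566 0.359 0.023] max [0.615 0.4   0.07 ] topmid [0.592 0.371 0.066]
scene orange 109 px [289.0, 166.0] min [0.439 0.197 0.019] max [0.487 0.237 0.068] topmid [0.471 0.214 0.064]
pos [0.5886 0.3885 0.2392] yaxis yaw 15.1 travel [-0.1227 -0.1672 -0.0007]
```

B is upright where it stood. Back to A, turning back by −1.31.

```bash
python3 -m inch '{"travel":[[-0.015,-0.02,0],[-0.04,-0.05,0],[-0.06,-0.08,0],[-0.08,-0.11,0],[-0.1,-0.14,0],[-0.1227,-0.1672,0],[-0.1227,-0.1672,0],[-0.1227,-0.1672,0],[-0.1227,-0.1672,0],[-0.1227,-0.1672,0]],"spin":[-0.12,-0.24,-0.36,-0.48,-0.6,-0.72,-0.84,-0.96,-1.08,-1.2]}';python3 -m inch '{"travel":[[0,0,0],[0,0,0],[0,0,0]],"spin":[-0.11,-0.11,-0.11]}'; python3 -c "
from h import *
comps('wrist',{'orange':((8,150,110),(20,255,255))},100)
delta([.459,.2265,.119])"
```

```text
t: 20.48
tool_pos: [0.458, 0.2259, 0.2376]
orientation: [-0.16, -3.134, 0.002]
force: [-0.7, -0.2, -0.0]
opening: 0.093
gripper_force: 0.0
t: 20.73
tool_pos: [0.4584, 0.2263, 0.2381]
orientation: [-0.002, -3.139, 0.002]
force: [-0.6, -0.2, 0.4]
opening: 0.0929
gripper_force: 0.0
wrist orange 182 px [257.0, 159.0] min [0.432 0.202 0.024] max [0.448 0.249 0.074] topmid [0.439 0.224 0.071]
wrist orange 2329 px [256.0, 206.0] min [0.436 0.203 0.135] max [0.48  0.251 0.18 ] topmid [0.458 0.225 0.177]
pos [0.4586 0.2264 0.2384] yaxis yaw 89.9 travel [-0.0007  0.0002  0.1194]
```

```bash
python3 -m inch '{"travel":[[0,0,0.025],[0,0,0.05],[0,0,0.075],[0,0,0.095],[0,0,0.11],[0,0,0.12],[0,0,0.12],[0,0,0.12]],"spin":[0,0,0,0,0,0,0,0]}'; python3 -m inch '{"travel":[[0,0,0],[0,0,0],[0,0,0],[0,0,0],[0,0,0],[0,0,0],[0,0,0],[0,0,0],[0,0,0],[0,0,0]],"spin":[0,0,0,0,0,0,0,0,0,0]}' 1 20;  python3 -m inch '{"travel":[[0,0,-0.01],[0,0,-0.04],[0,0,-0.07],[0,0,-0.1],[0,0,-0.13],[0,0,-0.16],[0,0,-0.18],[0,0,-0.19],[0,0,-0.19],[0,0,-0.19]],"spin":[0,0,0,0,0,0,0,0,0,0]}'; python3 -c "
from h import *
comps('scene',{'orange':((8,150,110),(20,255,255))},40)
delta([.638,-.112,.269])"
```

```text
t: 21.45
tool_pos: [0.4589, 0.2265, 0.1197]
orientation: [0.001, -3.14, 0.001]
force: [-0.3, -0.2, 0.5]
opening: 0.0932
gripper_force: 0.0
t: 22.28
tool_pos: [0.4594, 0.2266, 0.1201]
orientation: [-0.003, 3.141, -0.0]
force: [-0.4, -1.3, 1.9]
opening: 0.0515
gripper_force: 20.0
t: 23.12
tool_pos: [0.4591, 0.2266, 0.3093]
orientation: [0.004, -3.141, 0.0]
force: [-0.3, -0.7, -3.7]
opening: 0.0519
gripper_force: 20.0
scene orange 157 px [293.0, 126.0] min [0.371 0.197 0.18 ] max [0.488 0.294 0.26 ] topmid [0.468 0.218 0.256]
scene orange 113 px [345.0, 135.0] min [0.567 0.365 0.146] max [0.61  0.407 0.183] topmid [0.589 0.387 0.179]
scene orange 115 px [340.0, 161.0] min [0.567 0.359 0.019] max [0.615 0.395 0.069] topmid [0.593 0.372 0.065]
pos [0.4586 0.2265 0.3081] yaxis yaw 90.1 travel [-0.1787 -0.3388  0.039 ]
```

```bash
python3 -m inch '{"travel":[[-0.006,-0.011,0],[-0.018,-0.034,0],[-0.032,-0.061,0],[-0.046,-0.088,0],[-0.06,-0.115,0],[-0.074,-0.142,0],[-0.088,-0.169,0],[-0.102,-0.196,0],[-0.116,-0.223,0],[-0.13,-0.25,0]],"spin":[0,0,0,0,0,0,0,0,0,0]}'; python3 -m inch '{"travel":[[-0.014,-0.027,0],[-0.028,-0.054,0],[-0.038,-0.072,0],[-0.045,-0.083,0.005],[-0.0487,-0.0888,0.015],[-0.0487,-0.0888,0.027],[-0.0487,-0.0888,0.035],[-0.0487,-0.0888,0.038],[-0.0487,-0.0888,0.038],[-0.0487,-0.0888,0.038]],"spin":[0,0,0,0,0,0,0,0,0,0]}'; python3 -m inch '{"travel":[[0,0,0],[0,0,0],[0,0,0],[0,0,0]],"spin":[0,0,0,0]}'; python3 -c "
from h import *
p,d=optics.read_camera('scene');cv2.imwrite('pics/s2.png',cv2.resize(p[:,:,::-1],(800,600)))
for c in('scene','side'):comps(c,{'orange':((8,150,110),(20,255,255))},40)
delta([.638,-.112,.27])"
```

```text
t: 24.0
tool_pos: [0.5895, -0.0253, 0.3076]
orientation: [0.003, -3.138, -0.0]
force: [0.5, 0.1, -2.7]
opening: 0.0518
gripper_force: 20.0
t: 24.83
tool_pos: [0.6384, -0.1106, 0.2719]
orientation: [0.006, -3.141, -0.0]
force: [0.1, 0.1, -2.5]
opening: 0.0515
gripper_force: 20.0
t: 25.17
tool_pos: [0.6389, -0.1117, 0.2726]
orientation: [-0.004, 3.141, -0.0]
force: [0.2, -1.2, -2.6]
opening: 0.0516
gripper_force: 20.0
scene orange 137 px [346.0, 134.0] min [0.567 0.362 0.144] max [0.612 0.41  0.181] topmid [0.589 0.387 0.178]
scene orange 114 px [340.0, 161.0] min [0.564 0.357 0.022] max [0.615 0.4   0.068] topmid [0.593 0.372 0.065]
scene orange 175 px [265.0, 212.0] min [ 0.625 -0.14   0.173] max [ 0.666 -0.104  0.222] topmid [ 0.647 -0.123  0.218]
side orange 133 px [229.0, 176.0] min [ 0.615 -0.103  0.175] max [ 0.66  -0.078  0.224] topmid [ 0.637 -0.09   0.22 ]
side orange 108 px [216.0, 281.0] min [0.566 0.38  0.147] max [0.609 0.412 0.182] topmid [0.587 0.396 0.176]
pos [ 0.6387 -0.1118  0.2721] yaxis yaw 90.1 travel [ 0.0007 -0.0002  0.0021]
```

View pics/s2.png

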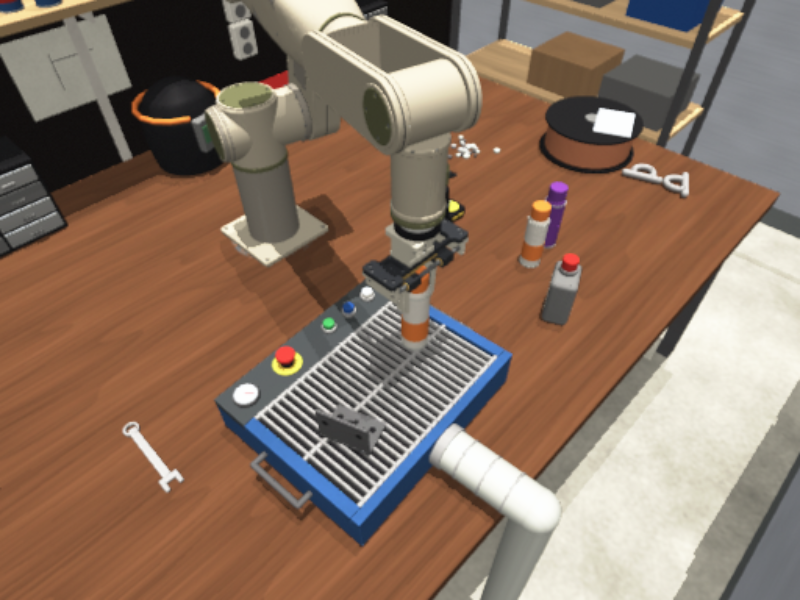

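The held can hangs upright at (415,310) over the left half of the grille, its bottom about 52 mm above it. Can B stands at (535,235), and the bracket, flask and wrench are where they were. I let it settle and hand in.

```bash
python3 -m inch '{"travel":[[0,0,0.002],[0,0,0.002],[0,0,0.002],[0,0,0.002],[0,0,0.002],[0,0,0.002]],"spin":[0,0,0,0,0,0]}'; python3 -c "
from plant import close_job
print(close_job())"
```

```text
t: 25.82
tool_pos: [0.6387, -0.1118, 0.27]
orientation: [-0.003, 3.142, -0.0]
force: [0.6, 0.2, -2.3]
opening: 0.0517
gripper_force: 20.0
the job is handed in; nothing more can be done
None
```

I pressed white, blue and green in order, set the lighter can (about 1.3 N) back upright where it stood, and handed in the job with the heavier can (about 2.8 N) held upright about 5 cm above the free left half of the grille, at 25.8 s.

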